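Close the draught shield and tare the balance

ROBOT

A 6-joint arm with a two-finger parallel gripper is mounted at the origin on a cart in front of the work surface, level with it; the furniture and walls round the work are solid. World frame = base frame: x ahead of the robot, y to its left, z up, the work surface at z = 0. Lengths are in mm, angles in degrees, forces in N, time in s.
With the tool pointing down it reaches from about 325 to 775 mm from the base axis. Payload 9.3 kg.
Tool frame: the origin (TCP) lies midway between the tips of the shut fingers; the grasp point (between the pads) lies 19 mm behind it; z points along the fingers, y is the direction in which the jaws open and shut (so a half turn about z gives the same grasp; the last joint's range is limited). The gripper opens to 85 mm and grips with 20 to 120 N. Pads are 22 mm wide; open, the fingers measure 114 mm over their backs; the gripper's body (76 mm by 85 mm) begins 54 mm behind the grasp point. The pads swing forward as they close: fully open they stand 13 mm farther back than shut.
Start: joints at [55.6, 14.817, 1.232, 76.415, 0, 81.257], TCP at [238.142, 495.767, 231.279] pointing down, gripper open.
Joint ranges: [-174.27, 174.27], [-52.1, 104.24], [-59.71, 78.15], [-110.17, 111.67], [-87.03, 83.33], [-180, 180]. Speed limits (degrees/s): [127.2, 127.2, 159.86, 180, 180, 180].

INTERFACE

Orientations are given as [roll, pitch, yaw] about the fixed x, y, z axes, in that order (R = Rz(yaw) Ry(pitch) Rx(roll)).
In Python, from cell import * gives the robot as it stands.
- The arm moves only by the tool play_rows, never from a script. Its argument "targets" is one flat list of numbers, 5 for each row, row after row: the shift along the tool's x, y, z in mm, then the turn about the tool's z in rad, then the finger opening in mm, from 0 to 85.4. A call has 1 to 20 rows; each row is the pose to reach, as a shift and turn from the pose measured when the call began, along the tool's axes at that moment; what a row does not reach only later rows make up. A row lasts 1/8 s, in which the tool goes at most 62.5 mm and 10.7 degrees, less where a joint would pass 70% of its speed; a pose out of reach is approached as far as the arm can. A call with a gripper value outside its range is refused whole. The fingers move at their own pace and stop on an object; "newtons" is the grip in N (left out, the last holds). Time passes only in rows, so rows that repeat a pose let the fingers close. It gives the time, the measured TCP pose, the force and the opening at its end, in the units of the state.
- get_state(): the state, without advancing time (a new reading comes with each control period).
- get_image(name): name is "scene" or "top"; returns the picture (480x640x3 uint8, red, green, blue); there is no depth.
- get_calibration(name): a dict with "fx", "fy", "cx", "cy" (pixels), "cam_to_world" (4x4, takes a point from camera to world coordinates). Camera axes: x right, y down, z forward; pixel columns grow to the right and rows downward; lengths in mm; the calibration is good to about 2 mm. A picture is of the moment at which its call begins. get_calibration takes no time and is no camera call.
- finish_job(): hands the job in, once; it reports no verdict.
The state is a dict: "t": time; "joint_positions": joint angles; "joint_velocities": joint speeds; "joint_torque": joint torques, N m; "tcp_pos": TCP position; "tool_rot": TCP orientation; "force": force on the tool from outside, world axes, zero at the start; "torque": the same for the moment, N m; "width": opening from 0.0 (shut) to 1.0 (fully open).
Only numpy, scipy, OpenCV 4.12 (cv2) and the standard library are available. Lean on these libraries where they do the work, as an engineer would, in place of code of your own. Each camera call takes 0.05 s, during which the arm holds its last target. There are 200 camera calls.

TASK

Tare the empty weighing dish on the lab balance: with the fingertips, gently push the clear sliding lid of the draught shield fully shut by its black lip, then lightly press the tare key (the one wide key at the right-hand end of the row of keys) all the way down, let it come up again and withdraw. Do not grasp or lift anything; leave the other keys, the dish and the things standing beside the balance alone.

Things in the scene. Friction and masses are not known exactly. Their poses are not given: they have to be found in the camera images.
- balance: White lab balance, fixed on the bench, 300 mm long (x), 200 wide (y). Origin: on the bench under the middle; x points from its control panel to its back (away from the robot), y to its left, z up. In its frame: panel x -0.150 to -0.035, sloping 10 deg, surface z 0.036 (front) to 0.056 (back); row of keys at x = -0.118; clear draught-shield box x -0.037 to 0.111, y -0.083 to 0.083.
- lid (a joint): Clear lid on the draught shield, slides along the balance's x. Value in m: 0 = fully shut (end stop), 0.08 = fully open (towards the back). Starts open; push it towards the panel (balance -x). About 1.5 N moves it, it stays where it is left. Pane 144 x 146 mm, upper face 0.143 above the bench; its edge strips and the rails beside it reach 0.145.
- lip (a point): Middle of the upright back face (facing balance +x) of the lid's black finger lip, 0.152 above the bench; moves with the lid. The lip is 110 mm long (balance y); its back face rises from the pane to 0.161, its front slopes and gives no hold. Behind it the pane is flat for 115 mm. With the lid shut this point is at x = -0.009, y = 0 in the balance's frame.
- tare_key (a joint): The tare key: the only wide key, 40 mm (y) x 18 mm (x), at the right-hand end (balance -y) of the row. Value in m: 0 = up, 0.003 = fully down. Moves square to the panel, that is down and tilted 10 degrees (its lower end towards balance +x). Springs up by itself; 1 N starts it, 4 N is fully down.
- tare_key_top (a point): Middle of the top face of the tare key, in the balance's frame at x = -0.119, y = -0.058, z = 0.046; the key stands 4.5 mm proud of the panel.
- key_a (a joint): Small square key, 14 x 14 mm, at the left-hand end of the row (y = 0.072 in the balance's frame). 0 = up, 0.003 = down. Not to be pressed.
- key_b (a joint): Small square key, 14 x 14 mm, second from the left (y = 0.036). 0 = up, 0.003 = down. Not to be pressed.
- key_c (a joint): Small square key, 14 x 14 mm, third from the left, next to the tare key (y = 0.000). 0 = up, 0.003 = down. Not to be pressed.
- pan (a point): Middle of the top of the balance's round steel pan (90 mm across) inside the draught shield, 0.067 above the bench.
- dish: Empty loose aluminium weighing dish, 68 mm across, 7 mm high, on the pan inside the draught shield. Origin: centre of its underside. To be left alone.
- jar: Loose sample jar with a blue cap, 60 mm across, 74 mm high, on the bench left of the balance. Origin: centre of its underside. To be left alone.
- pot: Loose white pot, 44 mm across, 57 mm high, on the bench left of the balance. Origin: centre of its underside. To be left alone.
- dropper: Loose brown dropper bottle with a black cap, 42 mm across, 72 mm high, on the bench left of the balance. Origin: centre of its underside. To be left alone.
- weight: Loose brass calibration weight with a knob, 25 mm across, 44 mm high, on the bench right of the balance. Origin: centre of its underside. To be left alone.

How it is judged (in metres and radians):
On the way, in this order (a step that is already met when the one before it is completed fails the run):
1. the lid of the draught shield is fully shut (within 4 mm of its stop) (value of joint lid below 0.004 m), for 0.2 s.
2. with the lid shut, the tare key is pressed by the fingers, at least 2 of its 3 mm (value of joint tare_key above 0.002 m and value of joint lid below 0.004 m and contact force between the fingers and balance above 0.5 N), for 0.05 s.
At the end, for the whole second after the job is handed in: The lid is shut to within 4 mm of its stop, the tare key has been pressed (2 of its 3 mm) after that and is up again, all other keys are up, the dish lies on the pan (within 18 mm of its middle) and the jar, pot, dropper bottle and weight stand within 10 mm of where they were (value of joint lid below 0.004 m and value of joint each of tare_key, key_a, key_b, key_c below 0.0007 m and distance between dish and pan below 0.018 m and linear speed of dish below 0.01 m/s and distance of each of jar, pot, dropper, weight from where it was at the start of the episode below 0.01 m); the robot touches nothing.
It fails at once if another key is pressed (1.2 mm or more) (value of joint any of key_a, key_b, key_c above 0.0012 m).
It fails at once if the tare key is pressed while the lid is still open (value of joint tare_key above 0.0012 m and value of joint lid above 0.006 m).
It fails at once if the balance is handled roughly: pushed or pressed with over 30 N, or the lid slammed (faster than 0.35 m/s) (contact force between any of the fingers, the arm and balance above 30 N or velocity of joint lid below -0.35 m/s).
It fails at once if the dish is touched, shifted by more than 8 mm or lifted (distance of dish from where it was at the start of the episode above 0.008 m or contact force between any of the arm, the fingers and dish above 0.3 N).
It fails at once if a thing beside the balance is moved (over 10 mm), lifted or tipped (distance of any of jar, pot, dropper, weight from where it was at the start of the episode above 0.01 m or angle between any of jar, pot, dropper, weight's own z axis and vertical above 0.3 rad).
It also fails if it takes over 42 s, if anything falls off the work surface, if the arm or the gripper's body presses on something with over 40 N, if the wrist force passes 120 N, or if a joint passes its speed limit or range.

## Working session

There is one attempt and no reset: what is moved stays moved. The work goes in short steps, Python scripts to look and compute and a tool call to move; the robot and the scene stay as the last step left them, time stands still between calls to the robot, and variables do not carry over. Pictures are saved under pics/ and viewed, about 8 in all and at most 12, crops included, and the job is handed in when it is done.

Besides the shell and the picture viewer there is one more tool, called after "Request:" in YAML: its name, and indented under it one key for each argument. play_rows: Moves the arm, as the interface text tells. Its arguments: {"type":"object","properties":{"targets":{"type":"array","items":{"type":"number"}},"newtons":{"type":"number"}},"required":["targets"]}

```bash
mkdir -p pics
python3 - <<'E'
from cell import *
import cv2
for n in("scene","top"):
    cv2.imwrite(f"pics/{n}0.png",get_image(n)[:,:,::-1]); c=get_calibration(n); print(n,c)
s=get_state(); print(s)
E
```

```text
scene {'fx': 520.229591632786, 'fy': 520.229591632786, 'cx': 318.87937510760895, 'cy': 233.95033329890558, 'cam_to_world': array([[ 8.80730420e-01, -2.78373148e-01,  3.83174003e-01,
         2.22725353e+02],
       [-4.73521514e-01, -5.01229560e-01,  7.24255689e-01,
        -4.47022228e+02],
       [-9.55519928e-03, -8.19315152e-01, -5.73263796e-01,
         6.03675149e+02],
       [ 0.00000000e+00,  0.00000000e+00,  0.00000000e+00,
         1.00000000e+00]])}
top {'fx': 477.1425385273783, 'fy': 477.1425385273783, 'cx': 324.0777486203186, 'cy': 231.90276596762268, 'cam_to_world': array([[-2.04179760e-02, -9.74190209e-01,  2.24803344e-01,
         3.64632945e+02],
       [-9.99776519e-01,  1.86626480e-02, -9.93065286e-03,
         1.48280740e+02],
       [ 5.47891911e-03, -2.24955868e-01, -9.74353549e-01,
         9.80814385e+02],
       [ 0.00000000e+00,  0.00000000e+00,  0.00000000e+00,
         1.00000000e+00]])}
{'t': 0.1, 'joint_positions': array([5.55997906e+01, 1.48487267e+01, 1.19472782e+00, 7.64170261e+01,
       1.28875704e-03, 8.12565605e+01]), 'joint_velocities': array([-0.04415721, -0.06390352,  0.11449457,  0.04008062, -0.04388873,
        0.00925429]), 'joint_torque': array([ 5.97630744e-03, -5.56689227e+01,  3.45073056e+01,  1.15445865e-02,
       -1.78879445e-04,  1.24294207e-06]), 'tcp_pos': array([237.9931043 , 495.56162323, 230.71960958]), 'tool_rot': array([-1.79929996e+02, -1.20702995e-02,  1.54343222e+02]), 'force': array([-0.14307401,  0.4046023 , -0.41193209]), 'torque': array([-0.00947968, -0.04161395, -0.04681565]), 'width': 1.0015852654176576}
```

View pics/scene0.png

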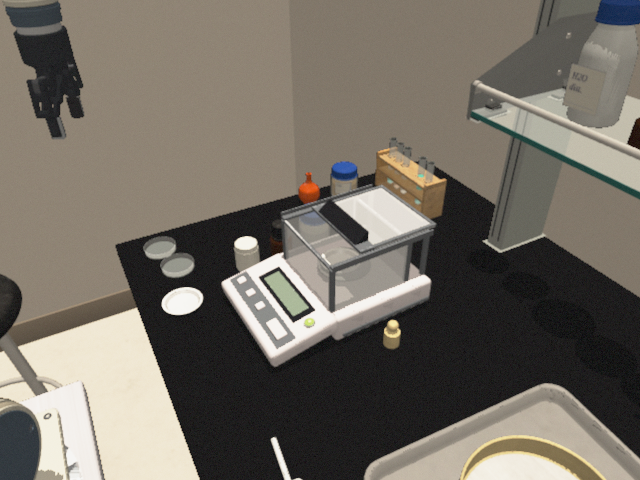

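View pics/top0.png

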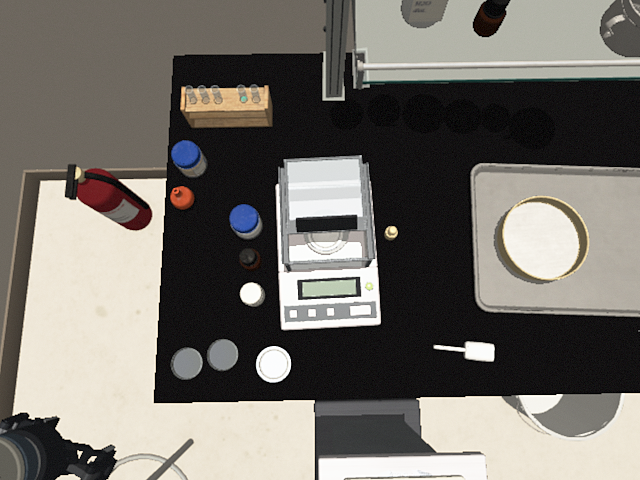

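The scene view shows the balance, with the lip at about (343,222) and the tare key at about (277,328). The top view has the lip at (327,223), the tare key at (361,310) and the weight at (391,232). Next I'll take an enlarged crop of each.

Run:
```python
import cv2,numpy as np
a=cv2.imread("pics/top0.png")[145:335,265:400]; b=cv2.imread("pics/scene0.png")[180:360,215:440]
a=cv2.resize(a,None,fx=3,fy=3,interpolation=cv2.INTER_CUBIC)[:570]
cv2.imwrite("pics/c1.png",a)
cv2.imwrite("pics/c2.png",cv2.resize(b,None,fx=3,fy=3,interpolation=cv2.INTER_CUBIC))
```

```text
(no output)
```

View pics/c1.png

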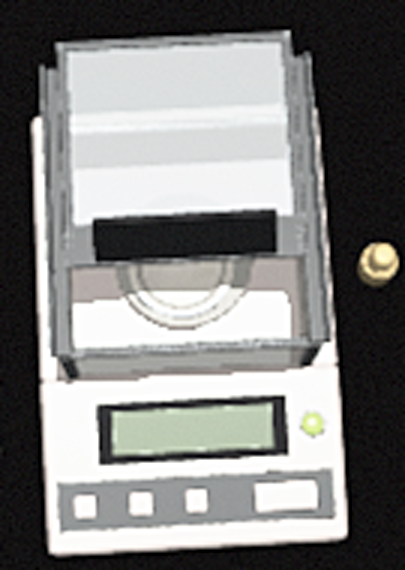

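View pics/c2.png

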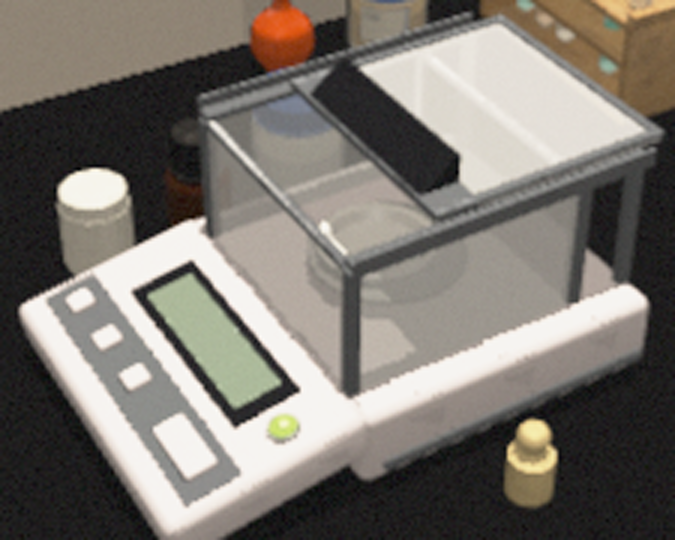

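The top crop shows the keys at (86,506), (141,503), (196,500) and tare (285,495), with the back top edge of the lip from (94,215) to (275,210). The scene crop shows the keys at (80,300), (107,337), (135,377) and (184,447), with the lip back top edge from (345,60) to (460,157).

```bash
cat > h.py <<'E'
from cell import *
import cv2,numpy as np
def ray(n,u,v):
    c=get_calibration(n);T=np.array(c["cam_to_world"])
    d=T[:3,:3]@[(u-c["cx"])/c["fx"],(v-c["cy"])/c["fy"],1]
    return T[:3,3],d
def plane(n,u,v,z):
    o,d=ray(n,u,v); return o+d*(z-o[2])/d[2]
def tri(p,q):
    A=[];b=[]
    for n,(u,v) in(("top",p),("scene",q)):
        o,d=ray(n,u,v);d/=np.linalg.norm(d);P=np.eye(3)-np.outer(d,d);A.append(P);b.append(P@o)
    return np.linalg.lstsq(np.vstack(A),np.hstack(b),rcond=None)[0]
E
python3 - <<'E'
from h import *
t=lambda x,y:((x+.5)/3-.5+265,(y+.5)/3-.5+145); s=lambda x,y:((x+.5)/3-.5+215,(y+.5)/3-.5+180)
T=[(86,506),(141,503),(196,500),(285,495)];S=[(80,300),(107,337),(135,377),(184,447)]
loc=np.array([[-119,72],[-119,36],[-119,0],[-119,-58]])
E={}
for nm,f in(("tri",lambda p,q:tri(t(*p),s(*q))),("top",lambda p,q:plane("top",*t(*p),46)),("scene",lambda p,q:plane("scene",*s(*q),46))):
    W=np.array([f(p,q) for p,q in zip(T,S)]);print(nm,W.round(1).tolist())
    w=W[:,0]+1j*W[:,1];l=loc[:,0]+1j*loc[:,1]
    d=w-w.mean();e=l-l.mean();a=np.angle((d*e.conj()).sum());o=w.mean()-np.exp(1j*a)*l.mean();print("yaw",np.degrees(a),"origin",o)
for p,q in(((94,215),(345,60)),((275,210),(460,157))):
    print("lip",plane("top",*t(*p),161),plane("scene",*s(*q),161),tri(t(*p),s(*q)))
E
```

```text
tri [[419.5, 201.5, 47.5], [420.9, 166.0, 47.1], [422.1, 130.6, 46.3], [424.1, 72.9, 45.3]]
yaw 2.0409517136167805 origin (541.020734398106+134.5018914944065j)
top [[419.9, 201.5, 46.0], [421.1, 166.0, 46.0], [422.3, 130.5, 46.0], [424.3, 72.9, 46.0]]
yaw 1.9755337818924636 origin (541.2360974547341+134.35138783958791j)
scene [[419.7, 203.3, 46.0], [421.2, 167.2, 46.0], [422.1, 130.8, 46.0], [423.6, 72.3, 46.0]]
yaw 1.6474371004736275 origin (540.9436813183506+134.34047499984183j)
lip [583.11205257 189.20880207 161.        ] [580.45056283 189.94785796 161.        ] [581.77054444 189.65931735 161.17140388]
lip [584.14342529  81.91238902 161.        ] [585.00561761  81.17353236 161.        ] [584.7470118   81.66991153 160.61145923]
```

Run:
```python
from h import *
print("shelf corner",tri((360,68),(477,92)), "post foot",plane("top",333,100,0),plane("scene",490,245,0))
s=get_state();R=cv2.Rodrigues(np.zeros(3))[0]
from scipy.spatial.transform import Rotation as Q
R=Q.from_euler("xyz",s["tool_rot"],degrees=True).as_matrix()
print(R.T@(np.array([612,137,230])-s["tcp_pos"]))
```

```text
shelf corner [760.95674961  83.39162984 342.99502768] post foot [895.57969364 111.94907382   0.        ] [900.76945748 120.09923755   0.        ]
[-492.38114795 -161.27075936    0.81292175]
```

Request:
play_rows:
  targets: [-35,-11,0,-0.03,60,-76,-25,0,-0.07,40,-117,-38,0,-0.11,20,-158,-52,0,-0.15,0,-199,-65,0,-0.19,0,-240,-79,0,-0.23,0,-281,-92,0,-0.27,0,-322,-105,0,-0.31,0,-363,-119,0,-0.35,0,-404,-132,0,-0.39,0,-445,-146,0,-0.43,0,-475,-156,0,-0.46,0,-492,-161,0,-0.483,0,-492,-161,0,-0.483,0,-492,-161,0,-0.483,0]
  newtons: 20

```text
t: 1.98
tcp_pos: [611.2, 137.8, 230.6]
tool_rot: [-180.0, -0.1, -178.0]
force: [-0.5, -0.3, 0.4]
width: 0.003
```

Request:
play_rows:
  targets: [0,0,20,0,0,0,0,40,0,0,0,0,55,0,0,0,0,66,0,0,0,0,74,0,0,0,0,79,0,0,0,0,81,0,0,0,0,81,0,0]

```text
t: 2.98
tcp_pos: [611.2, 137.7, 149.8]
tool_rot: [-180.0, -0.1, -178.0]
force: [0.1, 0.1, -1.1]
width: -0.0
```

Run:
```python
from h import *
b=get_image("scene")[120:300,250:460,::-1]
cv2.imwrite("pics/s1.png",cv2.resize(b,None,fx=3,fy=3,interpolation=cv2.INTER_CUBIC))
```

```text
(no output)
```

View pics/s1.png

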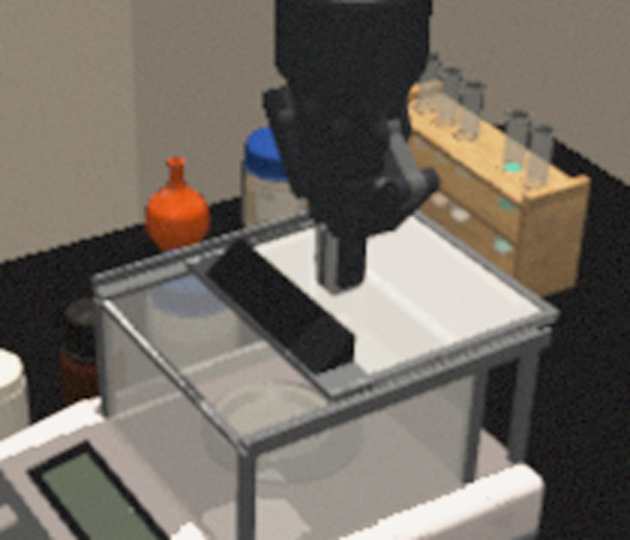

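The fingertips (crop ~(345,285)) are just behind the lip's back face and clear of the pane. I'll push gently now.

Request:
play_rows:
  targets: [5,0,0,0,0,9,0,0,0,0,12,0,0,0,0,15,0,0,0,0,18,0,0,0,0,22,0,0,0,0,26,0,0,0,0,30,0,0,0,0,34,0,0,0,0,38,0,0,0,0,42,0,0,0,0,46,0,0,0,0,50,0,0,0,0,54,0,0,0,0,57,0,0,0,0,60,0,0,0,0,60,0,0,0,0]

```text
t: 5.15
tcp_pos: [550.8, 135.6, 149.9]
tool_rot: [-179.9, -0.1, -178.0]
force: [0.0, 0.8, -0.5]
width: -0.001
```

Request:
play_rows:
  targets: [1,0,0,0,0,2,0,0,0,0,3,0,0,0,0,4,0,0,0,0,5,0,0,0,0,6,0,0,0,0]

```text
t: 5.9
tcp_pos: [544.8, 135.4, 149.9]
tool_rot: [-179.9, -0.1, -178.0]
force: [1.0, -0.3, -1.0]
width: 0.002
```

Run:
```python
from h import *
a=get_image("top")[145:335,265:400,::-1]
cv2.imwrite("pics/t2.png",cv2.resize(a,None,fx=3,fy=3,interpolation=cv2.INTER_CUBIC))
print(get_state()["force"])
```

```text
[ 0.26305879 -0.07247156 -0.65833841]
```

View pics/t2.png

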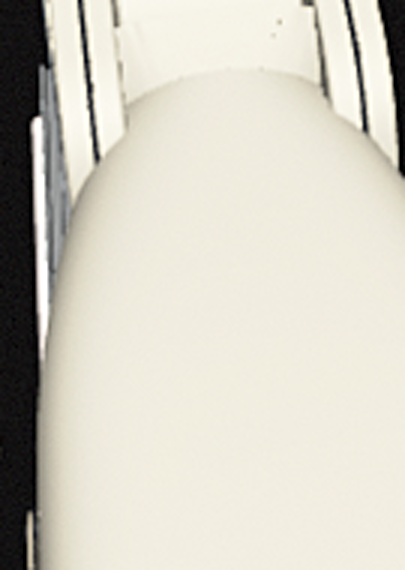

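The arm blocks the top view. I'll keep pushing in small steps until the end stop shows in the force.

Request:
play_rows:
  targets: [0.7,0,0,0,0,1.4,0,0,0,0,2,0,0,0,0,2,0,0,0,0]

```text
t: 6.45
tcp_pos: [542.6, 135.3, 149.9]
tool_rot: [-179.9, -0.1, -178.0]
force: [0.3, -0.1, -1.2]
width: -0.002
```

Run:
```python
from h import *
b=get_image("scene")[150:330,230:440,::-1]
cv2.imwrite("pics/s2.png",cv2.resize(b,None,fx=3,fy=3,interpolation=cv2.INTER_CUBIC))
```

```text
(no output)
```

View pics/s2.png

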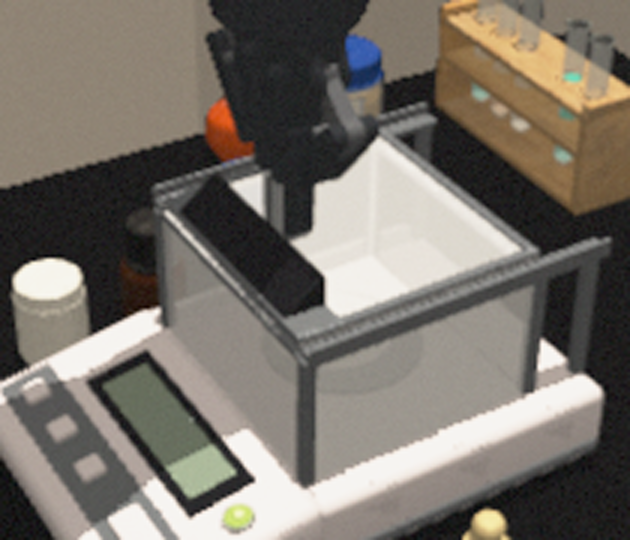

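The lid is nearly shut: its front edge is close to the front frame at (300,345). The end stop isn't showing in the force yet, so I'll continue.

Request:
play_rows:
  targets: [0.7,0,0,0,0,1.4,0,0,0,0,2,0,0,0,0,2,0,0,0,0]

```text
t: 7.0
tcp_pos: [542.4, 135.3, 150.0]
tool_rot: [-180.0, 0.1, -178.0]
force: [9.7, 0.9, -5.4]
width: 0.003
```

The end stop shows: 9.7 N with the position stalled at x = 542.4, against about 543 predicted. I'll hold briefly, back off, rise and move over the tare key.

Request:
play_rows:
  targets: [0.3,0,0,0,0,0.3,0,0,0,0,-4,0,0,0,0,-10,0,0,0,0,-14,0,-10,0,0,-14,0,-30,0,0,-14,0,-50,0,0,-10,-4,-60,0,0,10,-12,-60,0,0,35,-22,-60,0,0,65,-34,-60,0,0,90,-46,-60,0,0,110,-54,-60,0,0,119,-57,-60,0,0,123,-58,-60,0,0,123,-58,-40,0,0,123,-58,-10,0,0,123,-58,25,0,0,123,-58,50,0,0,123,-58,50,0,0]

```text
t: 9.5
tcp_pos: [420.9, 73.2, 98.5]
tool_rot: [-180.0, -0.1, -178.0]
force: [-0.1, -0.9, 0.0]
width: -0.002
```

Run:
```python
from h import *
b=get_image("scene")[180:360,215:440,::-1]
cv2.imwrite("pics/s3.png",cv2.resize(b,None,fx=3,fy=3,interpolation=cv2.INTER_CUBIC))
```

```text
(no output)
```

View pics/s3.png

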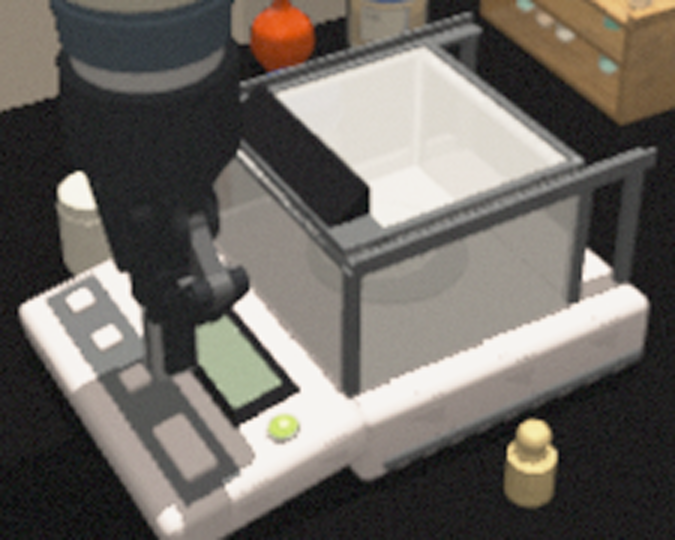

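The lid is fully forward against the front frame, and the fingertips are above the tare key (crop ~(175,360)). I'll descend now.

Request:
play_rows:
  targets: [0,0,12,0,0,0,0,24,0,0,0,0,35,0,0,0,0,43,0,0,0,0,47,0,0,0,0,48,0,0,0,0,48,0,0]

```text
t: 10.42
tcp_pos: [421.8, 73.1, 51.9]
tool_rot: [-180.0, 0.0, -178.0]
force: [-1.3, 0.0, -0.0]
width: 0.001
```

Request:
play_rows:
  targets: [0,0,0.7,0,0,0,0,1.4,0,0,0,0,2,0,0,0,0,2,0,0]

```text
t: 10.92
tcp_pos: [421.8, 73.1, 49.8]
tool_rot: [-180.0, 0.0, -178.0]
force: [-0.2, -0.1, 0.5]
width: 0.001
```

Request:
play_rows:
  targets: [0,0,0.7,0,0,0,0,1.4,0,0,0,0,2,0,0,0,0,2.7,0,0,0,0,2.7,0,0]

```text
t: 11.55
tcp_pos: [421.8, 73.1, 47.2]
tool_rot: [-180.0, 0.0, -178.0]
force: [0.1, -0.3, 1.2]
width: 0.001
```

Request:
play_rows:
  targets: [0,0,0.7,0,0,0,0,1.4,0,0,0,0,1.4,0,0]

```text
t: 11.92
tcp_pos: [422.0, 73.1, 45.8]
tool_rot: [-180.0, 0.0, -178.0]
force: [0.3, -0.3, 2.2]
width: 0.005
```

Contact: 1.2 N, then 2.2 N, which fits the key spring.

Request:
play_rows:
  targets: [0,0,0.6,0,0,0,0,1.2,0,0,0,0,1.8,0,0,0,0,1.8,0,0]

```text
t: 12.42
tcp_pos: [422.3, 73.1, 44.2]
tool_rot: [-180.0, 0.1, -178.0]
force: [1.3, 0.8, 4.8]
width: -0.002
```

Request:
play_rows:
  targets: [0,0,0.5,0,0,0,0,0.9,0,0,0,0,0.9,0,0]

```text
t: 12.8
tcp_pos: [422.4, 73.1, 43.9]
tool_rot: [-180.0, 0.1, -178.0]
force: [-3.6, 0.6, 13.1]
width: -0.002
```

The key has bottomed out: 13 N, with z stalled after about 3 mm of travel. I'll withdraw straight up, then away towards the left front.

Request:
play_rows:
  targets: [0,0,-1,0,0,0,0,-3,0,0,0,0,-8,0,0,0,0,-20,0,0,0,0,-45,0,0,0,0,-75,0,0,0,0,-110,0,0,0,0,-140,0,0,0,25,-160,0,0,0,65,-170,0,0,0,110,-170,0,0,0,155,-170,0,0,0,200,-170,0,0,0,240,-170,0,0,0,275,-170,0,0,0,300,-170,0,0,0,310,-170,0,0,0,310,-170,0,0]

```text
t: 15.05
tcp_pos: [411.1, 383.1, 213.8]
tool_rot: [-179.9, 0.1, -178.0]
force: [-0.1, 0.5, -0.3]
width: 0.0
```

Run:
```python
from h import *
i=get_image("top"); a=i[145:335,225:400,::-1]; b=get_image("scene")[180:360,215:440,::-1]
f=lambda x:cv2.resize(x,None,fx=2,fy=2,interpolation=cv2.INTER_CUBIC)
p=np.zeros((380,800,3),np.uint8);A,B=f(a),f(b);p[:A.shape[0],:A.shape[1]]=A;p[:B.shape[0],350:800]=B
cv2.imwrite("pics/e.png",p); print(get_state()["force"])
```

```text
[-0.78687177 -0.37265803  0.1824231 ]
```

View pics/e.png

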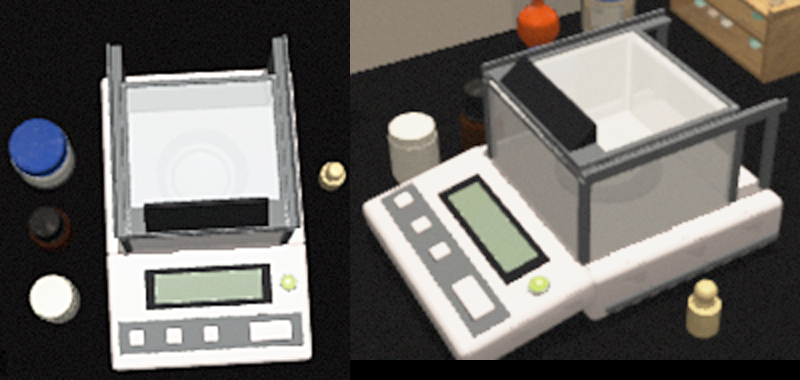

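Both views show the lid shut, the keys up and the objects where they stood. The lip's back top edge is at top-panel row ~201, i.e. pixel (328.5,245.5). I'll check that number and hand in if it agrees.

Run:
```python
from h import *
p=plane("top",328.5,245.3,161); print(p,"expected x ~532")
if p[0]<536: finish_job(); print("handed in")
```

```text
[529.54630878 132.66998558 161.        ] expected x ~532
the job is handed in; nothing more can be done
handed in
```

I pushed the lid shut by its lip, pressed the tare key to the bottom, let it come up and withdrew to the left. The job was handed in at about 15 s of the 42 s allowed.

- **Lid:** at the end stop the push stalled at 9.7 N with the tool at x = 542.4 mm, against about 543 predicted. The last picture puts the lip's back face at x = 529.5 mm against 532 expected. The 2.5 mm difference is on the shut side and about the size of the 2 mm calibration error.
- **Tare key:** the force rose from about 1.2 N to 4.8 N over about 3 mm. It then stalled at 13 N, so the key was fully down.
- **Final pictures:** the keys look up, the dish is on the pan, and the jar, pot, dropper bottle and weight look unmoved. I judged these by eye and did not measure them.

No check failed. The arm blocked the top view while I was pushing the lid, so there I went by the force readings and the scene camera.

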